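# Unscrew the tree pot's cover and plant the tree beside the house

### The arm

A 7-joint arm with a two-finger parallel gripper is mounted at the origin on the work surface; the furniture and walls round the work are solid. World frame = base frame: x ahead of the robot, y to its left, z up, the work surface at z = 0. Lengths are in m, angles in rad, forces in N, time in s.
With the tool pointing down it reaches from about 0.425 to 0.925 m from the base axis. Payload 6.8 kg.
Tool frame: the origin (TCP) lies at the very end of the fingers, on their centre line; the grasp point (between the pads) lies 19 mm behind it; z points along the fingers, y is the line along which they close (so a half turn about z gives the same grasp; the last joint's range is limited). The gripper opens to 85 mm and grips with 20 to 120 N. Pads are 22 mm wide; open, the fingers measure 114 mm over their backs; the gripper's body (76 mm by 85 mm) begins 54 mm behind the grasp point. The pads swing forward as they close: fully open they stand 13 mm farther back than shut.
Start: joints at [-1.323, 0.477, 0.022, 1.555, -0.011, 1.109, -0.083], TCP at [0.235, 0.633, 0.231] pointing down, gripper open.
Joint ranges: [-2.96, 2.96], [-0.34, 2.1], [-1.41, 1.46], [0.24, 2.44], [-1.37, 4.51], [0.17, 1.92], [-2.96, 2.96]. Speed limits (rad/s): [2.39, 2.39, 3.14, 3.14, 3.14, 3.14, 3.14].

### API

Orientations are given as a unit quaternion [w, x, y, z].
In Python, from station import bot gives the robot as it stands. The module is installed in compiled form; this text tells all that it offers.
- The arm moves only by the shell command python3 -m jog 'ROWS' [OPENING] [FORCE]. ROWS is JSON, a list of rows, each a list of 4 numbers: the shift along the tool's x, y, z in cm, then the turn about the tool's z in rad. In form: [[x, y, z, spin], ...]. A call has 1 to 20 rows; each row is the pose to reach, as a shift and turn from the pose commanded when the call began, along the tool's axes at that moment; what a row does not reach only later rows make up. A row lasts 1/12 s, in which the tool goes at most 41.7 mm and 7.16 degrees, less where a joint would pass 70% of its speed; a pose out of reach is approached as far as the arm can. A call with a gripper value outside its range is refused whole. OPENING is the closure, from -1 (fully open) to 1 (shut), set as the call begins (- or left out, the last holds). The fingers move at their own pace and stop on an object; FORCE is the grip in N (left out, the last holds). Time passes only in rows, so rows that repeat a pose let the fingers close. It gives the time, the measured TCP pose, the force, the opening and the grip force at its end, in the units of the state.
- bot.get_obs(): the state, without advancing time (a new reading comes with each control period).
- bot.read_camera(name): name is "scene" or "top" or "wrist"; returns a dict with "pixels" (420x560x3 uint8, red, green, blue), "depth" (420x560 float32, m along the optical axis (not along the pixel's ray), 0 where there is no reading), "fovy" (degrees; the focal length in pixels is half the picture's height over the tangent of half this angle, whatever the lens; pixels are square), "cx", "cy" (the principal point, pixels), "pose" (4x4, takes a point from camera to world coordinates). Camera axes: x right, y down, z forward; pixel columns grow to the right and rows downward; lengths in m; the calibration is good to about 2 mm. A picture is of the moment at which its call begins.
- bot.hand_in(): hands the job in; it is judged then, once.
The state is a dict: "t": time; "q": joint angles; "joint_vel": joint speeds; "joint_torque": joint torques, N m; "eef_pos": TCP position; "tool_rot": TCP orientation; "contact_force": force on the tool from outside, world axes, zero at the start; "torque": the same for the moment, N m; "gripper_width": opening from 0.0 (shut) to 1.0 (fully open); "grasp_force": force on a finger pad.
Only numpy, scipy, OpenCV 4.12 (cv2) and the standard library are available. Lean on these libraries where they do the work, as an engineer would, in place of code of your own. Each camera call takes 0.05 s, during which the arm holds its last target. There are 200 camera calls.

### The job

Plant the new model tree in the garden of the house: break the clear screw cover of its pot loose and unscrew it counter-clockwise (seen from above), regripping as often as needed until it lifts free, lift it straight off without upsetting the tree, and stand it mouth down on open flat ground, off the track, the pot and the garden plot. Then lift the tree out of the pot and stand it upright, all the way down in the empty planting hole beside the house. Do not force the thread and leave the paint jars, tweezers and boxcar where they are.

Things in the scene. Friction and masses are not known exactly. Their poses are not given: they have to be found in the camera images.
- pot: Tree pot, fixed: round wooden plinth, diameter 80, 9.5 high, with a black threaded boss, diameter 56 over the thread, up to 31 above the ground. A well in the boss (diameter 28.6, floor 15 above the ground) holds the tree's foot. Origin: centre of the underside, on the ground; z up.
- cover: Clear plastic screw cover, diameter 64, 80 tall, walls 3, closed flat top with rounded shoulder, green fluted collar (lowest 20 mm), 0.06 kg, rigid. Origin: centre of its open rim (mouth), z up its axis; the top is at z +80. Screwed on, its rim is 11.5 above the ground and encloses the tree. Right-hand three-start thread, 18 mm rise per turn: see point cover_top.
- cover_top (a point): Centre of the cover's closed top, 80 mm above its origin. Grip across the 64 mm diameter 10 to 25 mm below it. The cover comes free after about 3.85 rad (0.61 turn) counter-clockwise from above, and by then has risen about 10 mm. A rubber seal makes the first 0.7 rad stiff (up to about 0.3 N m); then it turns easily, stays where left and cannot be pulled off early.
- tree: Model tree, 0.02 kg, 67 tall; rigid blue-green crown, about 40 across, from 20 to 67 above its origin; foot disc of diameter 26, 3 thick. Grip the crown 40 to 55 above the origin. Origin: about the centre of the foot's underside, z up the trunk. In the pot its foot stands 15 above the ground and its top 82; the crown is 7 clear of the cover wall all round and 3 clear of the cover's inner lugs.
- plot: Garden plot, fixed: grass-coloured slab 120 (x) by 190 (y), 8 thick, with a red-roofed house (94 high over the ground, about 80 across) centred at y = -48 and a picket fence 16 high along its -x edge. Origin: centre of the underside, on the ground; z up.
- plot_hole (a point): Centre of the floor of the round planting hole in the plot (plot y = +58): brown bottom, diameter 34, 5 deep, floor 3 above the ground. z up.
- moss_pot: Paint jar, dark green with white lid, diameter 33, 36 tall, loose. Origin: centre of the underside.
- grey_pot: Paint jar, grey with black lid, diameter 33, 36 tall, loose. Origin: centre of the underside.
- tweezers: Steel tweezers lying flat, 116 (along its x) by 12 by 8, loose. Origin: centre of the underside.
- boxcar: Green model boxcar standing on the track, 169 (along its x) by 38 by 54, loose. Origin: centre of the underside. The track is raised 7 over the ground; it lies beyond x = 0.50 m (world) where y > -0.10, coming nearer to x = 0.44 at y = -0.28; a rock lies at x 0.48 to 0.54, y -0.05 to 0.03. All ground nearer the robot is flat and open.
Mind the look-alikes: they are no part of the job. What is shaped like the cover but purple or yellow is not meant.

How it is judged:
On the way, in this order (a step that is already met when the one before it is completed fails the run):
1. the cover is unscrewed and held clear above the tree, which still stands upright in the pot (z of cover in the frame of pot above 0.083 m and horizontal distance between tree and pot below 0.008 m and z of tree in the frame of pot below 0.02 m and angle between tree's own z axis and vertical below 0.2 rad), for 0.1 s.
2. the cover stands mouth down on the ground, let go, and the tree still stands in the pot (height (world z) of cover between -0.004 and 0.004 m and angle between cover's own z axis and vertical below 0.06 rad and contact force between the fingers and cover below 0.1 N and horizontal distance between tree and pot below 0.008 m and z of tree in the frame of pot below 0.02 m and angle between tree's own z axis and vertical below 0.2 rad), for 0.2 s.
At the end, for the whole second after the job is handed in: The tree stands in the planting hole at rest and let go: foot within 2 mm of the hole's floor and 7 mm of its centre, within 0.1 rad of upright. The cover stands mouth down on the ground (rim within 4 mm of it, within 0.06 rad of upright), let go and at rest (height (world z) of cover between -0.004 and 0.004 m and angle between cover's own z axis and vertical below 0.06 rad and contact force between the fingers and cover below 0.1 N and linear speed of each of cover, tree below 0.01 m/s and horizontal distance between tree and plot_hole below 0.007 m and z of tree in the frame of plot_hole between -0.003 and 0.002 m and angle between tree's own z axis and vertical below 0.1 rad and contact force between the fingers and tree below 0.1 N); the robot touches nothing.
It fails at once if a paint jar, the tweezers or the boxcar is moved by more than 20 mm (distance of any of moss_pot, grey_pot, tweezers, boxcar from where it was at the start of the episode above 0.02 m).
It fails at once if the thread is forced: more than 120 N between cover and pot (contact force between cover and pot above 120 N).
It fails at once if the tree is tipped over by more than 0.6 rad (angle between tree's own z axis and vertical above 0.6 rad).
It also fails if it takes over 72 s, if anything falls off the work surface, if the arm or the gripper's body presses on something with over 40 N, if the wrist force passes 120 N, or if a joint passes its speed limit or range.

## Working session

There is one attempt and no reset: what is moved stays moved. The work goes in short steps, Python scripts to look and compute and a shell command to move; the robot and the scene stay as the last step left them, time stands still between calls to the robot, and variables do not carry over. Pictures are saved under pics/ and viewed, at most 10 in all, crops included, and the job is handed in when it is done.

```bash
mkdir -p pics; cat > h.py <<'E'
import numpy as np, cv2
from station import bot
def cam(n):
    c=bot.read_camera(n); c['f']=210/np.tan(np.radians(c['fovy'])/2); return c
def save(c,name,crop=None,scale=1):
    p=c['pixels'][:,:,::-1]
    if crop: x0,y0,x1,y1=crop; p=p[y0:y1,x0:x1]
    cv2.imwrite('pics/'+name,cv2.resize(p,None,fx=scale,fy=scale,interpolation=cv2.INTER_CUBIC))
def ray(c,u,v):
    P=np.array(c['pose']); d=P[:3,:3]@np.array([(u-c['cx'])/c['f'],(v-c['cy'])/c['f'],1.]); return P[:3,3],d
def onplane(c,u,v,z):
    o,d=ray(c,u,v); return o+d*(z-o[2])/d[2]
def cloud(c):
    v,u=np.mgrid[:420,:560]; Z=c['depth'].astype(float); P=np.array(c['pose'])
    X=np.stack([(u-c['cx'])/c['f']*Z,(v-c['cy'])/c['f']*Z,Z],-1)@P[:3,:3].T+P[:3,3]; X[Z==0]=np.nan; return X
def tri(rays):
    A=np.zeros((3,3));b=np.zeros(3)
    for o,d in rays:
        d=d/np.linalg.norm(d); M=np.eye(3)-np.outer(d,d); A+=M;b+=M@o
    return np.linalg.solve(A,b)
E
python3 - <<'E'
from h import *
o=bot.get_obs(); print({k:np.round(v,3) for k,v in o.items()})
a=cam('top');b=cam('scene')
for c in(a,b): print(c['fovy'],c['cx'],c['cy'],np.round(c['pose'],3).tolist())
save(a,'top.png');save(b,'scene.png')
E
```

```text
{'t': np.float64(0.0), 'q': array([-1.323,  0.478,  0.022,  1.556, -0.012,  1.109, -0.083]), 'joint_vel': array([-0.   ,  0.001,  0.001,  0.001, -0.   ,  0.001, -0.   ]), 'joint_torque': array([-1.0000e-03, -5.9643e+01,  1.6070e+00, -2.8119e+01,  1.2000e-02,
        9.0000e-03, -0.0000e+00]), 'eef_pos': array([0.235, 0.632, 0.23 ]), 'tool_rot': array([-0.   ,  0.177,  0.984, -0.001]), 'contact_force': array([ 0.941,  0.343, -0.746]), 'torque': array([ 0.024, -0.058,  0.003]), 'grasp_force': np.float64(0.0), 'gripper_width': np.float64(0.999)}
46.407243621244 275.24507467931403 211.52985795100108 [[-0.002, -0.999, 0.05, 0.29], [-1.0, 0.001, -0.028, -0.076], [0.028, -0.05, -0.998, 1.2], [0.0, 0.0, 0.0, 1.0]]
56.53419580418958 278.78252206634704 206.5013241052205 [[0.666, -0.492, 0.561, -0.126], [-0.746, -0.453, 0.488, -0.537], [0.014, -0.743, -0.669, 0.685], [0.0, 0.0, 0.0, 1.0]]
```

View pics/top.png

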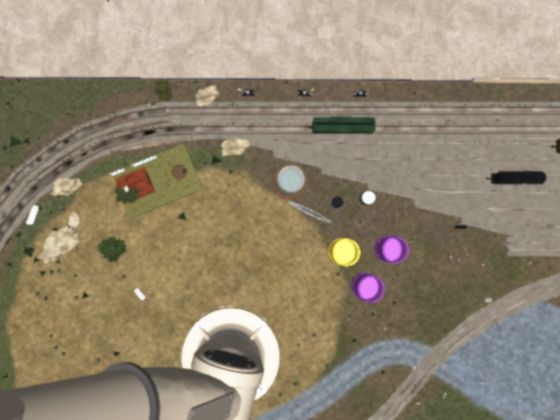

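View pics/scene.png

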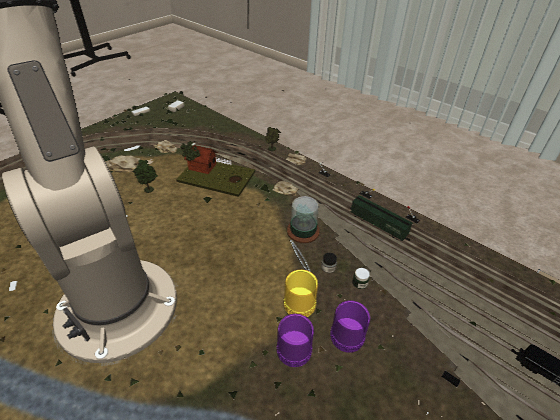

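The top view shows four cover-shaped things: clear at (290,180), yellow at (344,252), and purple at (392,250) and (369,288). The clear one fits, because it stands on the round plinth with the tree inside. The plot's hole is at about (179,172), and the tweezers lie at about (310,212), close to the pot. The jars are at (337,202) and (369,198). The scene view agrees, with the clear cover at (304,218).

```bash
python3 - <<'E'
from h import *
a=cam('top');b=cam('scene')
A=a['pixels'][130:230,150:410,::-1];B=b['pixels'][130:290,170:380,::-1]
im=np.zeros((600,780,3),np.uint8)
A3=cv2.resize(A,None,fx=3,fy=3,interpolation=2);B3=cv2.resize(B,(390,297),interpolation=2)
im[:300]=A3;im[303:,:390]=B3
C=b['pixels'][185:250,265:345,::-1];im[303:303+292,395:395+360]=cv2.resize(C,(360,292),interpolation=2)
cv2.imwrite('pics/crop.png',im)
X=cloud(a);Y=cloud(b)
for u,v in[(290,180),(285,172),(296,187),(179,172),(160,200),(290,197),(225,200)]: print('top',u,v,X[v,u].round(3),onplane(a,u,v,0).round(3))
for u,v in[(304,203),(304,225),(236,179),(304,238)]: print('scene',u,v,Y[v,u].round(3),onplane(b,u,v,0).round(3))
E
```

```text
top 290 180 [ 0.417 -0.141  0.09 ] [ 0.428 -0.146  0.   ]
top 285 172 [ 0.435 -0.129  0.093] [ 0.447 -0.134  0.   ]
top 296 187 [ 0.401 -0.154  0.092] [ 0.41  -0.161  0.   ]
top 179 172 [0.447 0.125 0.003] [0.447 0.126 0.   ]
top 160 200 [0.378 0.17  0.008] [0.378 0.172 0.   ]
top 290 197 [ 0.385 -0.146  0.008] [ 0.386 -0.146  0.   ]
top 225 200 [ 0.379  0.014 -0.004] [0.378 0.013 0.   ]
scene 304 203 [ 0.421 -0.139  0.091] [ 0.505 -0.078  0.   ]
scene 304 225 [ 0.397 -0.161  0.052] [ 0.44 -0.13  0.  ]
scene 236 179 [0.451 0.126 0.003] [0.454 0.129 0.   ]
scene 304 238 [ 0.398 -0.163  0.01 ] [ 0.406 -0.158  0.   ]
```

View pics/crop.png

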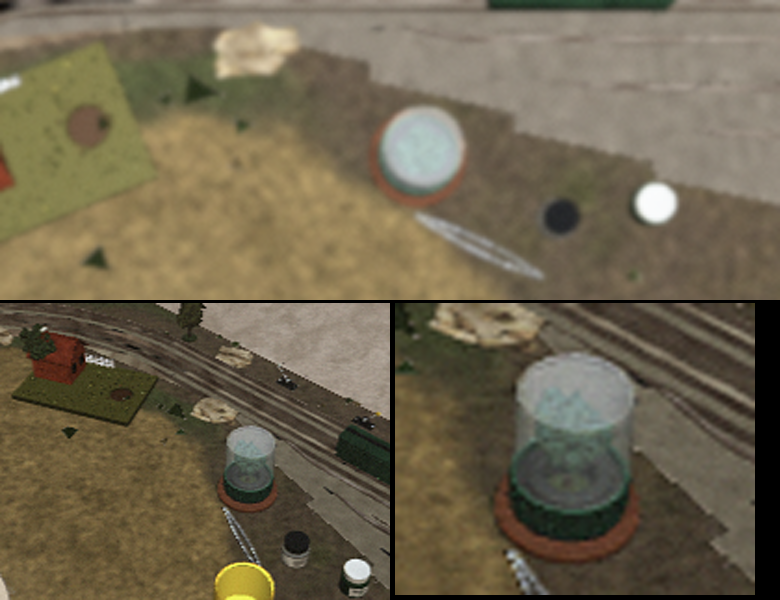

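The crop confirms it: the clear cover has a green fluted collar, encloses the tree and sits on the reddish plinth. Next I'll measure from both views and work out the first move.

```bash
cat >> h.py <<'E'
from scipy.spatial.transform import Rotation as R
def tool():
    o=bot.get_obs(); q=o['tool_rot']; return o,R.from_quat([q[1],q[2],q[3],q[0]]).as_matrix()
def rel(*targets):
    o,M=tool(); 
    for t in targets: print('to',t,'tool cm',(M.T@(np.array(t)-o['eef_pos'])*100).round(2))
    print('eef',o['eef_pos'].round(4),'xaz',np.arctan2(M[1,0],M[0,0]).round(3),'tilt z',M[:,2].round(3),'q',o['q'].round(3),'t',o['t'].round(2))
def circ(P):
    A=np.c_[2*P,np.ones(len(P))]; s=np.linalg.lstsq(A,(P**2).sum(1),rcond=None)[0]; return s[:2],np.sqrt(s[2]+s[:2]@s[:2])
E
python3 - <<'E'
from h import *
for n in('top','scene'):
    c=cam(n);X=cloud(c)
    m=(X[...,2]>0.085)&(np.hypot(X[...,0]-.415,X[...,1]+.143)<.06)
    P=X[m]; h=cv2.convexHull(P[:,:2].astype(np.float32))[:,0]; (cc,r)=cv2.minEnclosingCircle(h)
    print(n,'cover top n',len(P),'mean',P.mean(0).round(4),'zmed',np.median(P[:,2]).round(4),'hull',np.round(cc,4),round(r,4))
    # hole: below plot surface
    hsv=cv2.cvtColor(c['pixels'],cv2.COLOR_RGB2HSV)
    g=np.hypot(X[...,0]-.447,X[...,1]-.126)<.03
    hole=g&(X[...,2]<.0055)&(hsv[...,0]<20)
    v,u=np.nonzero(g&(hsv[...,0]<17)); print('hole px',u.mean(),v.mean(),len(u),onplane(c,u.mean(),v.mean(),.003).round(4), X[hole].mean(0).round(4) if hole.any() else None)
    ring=(np.abs(X[...,2]-.0095)<.004)&(np.hypot(X[...,0]-.415,X[...,1]+.143)<.05)&(hsv[...,0]<14)&(hsv[...,1]>90)
    pr=X[ring][:,:2]; print('ring',len(pr),cv2.minEnclosingCircle(pr.astype(np.float32)))
    gz=X[(np.hypot(X[...,0]-.44,X[...,1]-0.0)<.045)]; print('ground',np.percentile(gz[:,2],[2,50,98]).round(4))
rel((.5,.15,.25),(.415,-.143,.25))
E
```

```text
top cover top n 570 mean [ 0.4206 -0.143   0.0913] zmed 0.0913 hull [ 0.4211 -0.1431] 0.0313
hole px 178.30927835051546 171.64948453608247 97 [0.4475 0.1272 0.003 ] [0.4476 0.1265 0.0024]
ring 125 ((0.4212346076965332, -0.14310525357723236), 0.03967364877462387)
ground [-0.0046 -0.      0.006 ]
scene cover top n 396 mean [ 0.4165 -0.1439  0.0911] zmed 0.0915 hull [ 0.4194 -0.1416] 0.0316
hole px 234.7872340425532 178.80851063829786 47 [0.4495 0.1294 0.003 ] [0.4488 0.1301 0.0031]
ring 166 ((0.41894522309303284, -0.14276280999183655), 0.03974310681223869)
ground [-0.0029 -0.0001  0.005 ]
to (0.5, 0.15, 0.25) tool cm [-41.64 -36.01  -1.88]
to (0.415, -0.143, 0.25) tool cm [-43.88 -66.43  -1.86]Traceback (most recent call last):
  File "<stdin>", line 15, in <module>
  File "h.py", line 27, in rel
    print('eef',o['eef_pos'].round(4),'xaz',np.arctan2(M[1,0],M[0,0]).round(3),'tilt z',M[:,2].round(3),'q',o['q'].round(3),'t',o['t'].round(2))
                                                                                                                                ^^^^^^^^^^^^
AttributeError: 'float' object has no attribute 'round'
```

```bash
sed -i "s/o\['t'\].round(2)/round(float(o['t']),2)/" h.py
python3 -m jog '[[-41.6,-36,-1.9,0],[-41.6,-36,-1.9,0],[-41.6,-36,-1.9,0],[-41.6,-36,-1.9,0],[-41.6,-36,-1.9,0],[-41.6,-36,-1.9,0],[-41.6,-36,-1.9,0],[-41.6,-36,-1.9,0],[-41.6,-36,-1.9,0],[-41.6,-36,-1.9,0],[-41.6,-36,-1.9,0],[-41.6,-36,-1.9,0],[-41.6,-36,-1.9,0],[-41.6,-36,-1.9,0],[-42,-46,-1.9,0],[-43,-56,-1.9,0],[-44.4,-66.2,-1.9,0],[-44.4,-66.2,-1.9,0],[-44.4,-66.2,-1.9,0],[-44.4,-66.2,-1.9,0]]' -1 60
python3 -c "
from h import *
rel((.42,-.1425,.25))"
```

```text
t: 1.97
eef_pos: [0.4331, -0.0923, 0.2505]
tool_rot: [0.0, 0.177, 0.984, 0.0]
contact_force: [0.8, 0.2, -0.2]
gripper_width: 1.0
grasp_force: 0.0
to (0.42, -0.1425, 0.25) tool cm [-0.52 -5.16  0.05]
eef [ 0.4331 -0.0923  0.2505] xaz 2.786 tilt z [ 0.001  0.    -1.   ] q [-0.361  0.053  0.453  2.084 -0.028  1.009  1.322] t 1.97
```

```bash

python3 -m jog '[[-0.5,-5.2,0,2.4],[-0.5,-5.2,0,2.4],[-0.5,-5.2,0,2.4],[-0.5,-5.2,0,2.4],[-0.5,-5.2,0,2.4],[-0.5,-5.2,0,2.4],[-0.5,-5.2,0,2.4],[-0.5,-5.2,0,2.4],[-0.5,-5.2,0,2.4],[-0.5,-5.2,0,2.4],[-0.5,-5.2,0,2.4],[-0.5,-5.2,0,2.4],[-0.5,-5.2,0,2.4],[-0.5,-5.2,0,2.4],[-0.5,-5.2,0,2.4],[-0.5,-5.2,0,2.4],[-0.5,-5.2,0,2.4],[-0.5,-5.2,0,2.4],[-0.5,-5.2,0,2.4],[-0.5,-5.2,0,2.4]]'
python3 -m jog '[[0,0,0,1.2],[0,0,0,1.2],[0,0,0,1.2],[0,0,0,1.2],[0,0,0,1.2],[0,0,0,1.2],[0,0,0,1.2],[0,0,0,1.2],[0,0,0,1.2],[0,0,0,1.2],[0,0,0,1.2],[0,0,0,1.2]]'
python3 - <<'E'
from h import *
c=cam('wrist');save(c,'w1.png');X=cloud(c)
m=(X[...,2]>0.085)&(X[...,2]<.1)&(np.hypot(X[...,0]-.42,X[...,1]+.143)<.06)
P=X[m]; print(len(P),np.median(P[:,2]) if len(P) else 0,cv2.minEnclosingCircle(P[:,:2].astype(np.float32)) if len(P) else 0)
print(np.round(c['pose'],3).tolist(),c['fovy'])
rel((.42,-.1425,.055))
E
```

```text
t: 3.63
eef_pos: [0.4205, -0.1411, 0.2504]
tool_rot: [-0.0, 0.982, 0.189, 0.0]
contact_force: [0.4, -1.2, -0.0]
gripper_width: 1.002
grasp_force: 0.0
t: 4.63
eef_pos: [0.4205, -0.1411, 0.2503]
tool_rot: [-0.0, 0.919, -0.394, 0.0]
contact_force: [-0.3, -0.2, 0.3]
gripper_width: 0.999
grasp_force: 0.0
4151 0.09156685450871843 ((0.4205528199672699, -0.14075960218906403), 0.031298503279685974)
[[-0.724, -0.658, -0.208, 0.474], [-0.69, 0.69, 0.219, -0.196], [-0.001, 0.302, -0.953, 0.393], [0.0, 0.0, 0.0, 1.0]] 58.5222683981044
to (0.42, -0.1425, 0.055) tool cm [ 0.06  0.13 19.53]
eef [ 0.4205 -0.1412  0.2503] xaz -0.81 tilt z [ 0.  0. -1.] q [-0.453  0.053  0.673  2.092 -0.039  1.009 -2.14 ] t 4.68
```

View pics/w1.png

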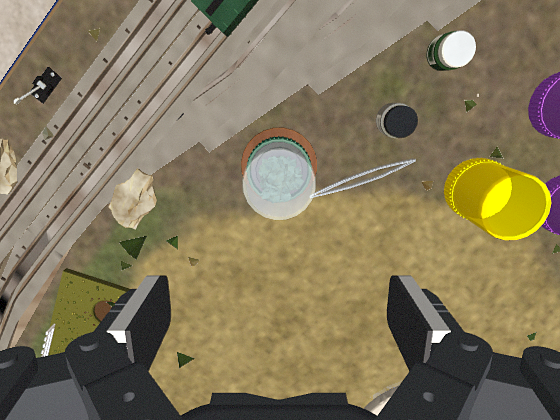

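The wrist view shows the clear cover at (279,184) on the plinth. The tweezers' end touches near (315,195), and nothing stands at finger height. I'll descend and grip.

```bash

python3 -m jog '[[0,0.05,3,0],[0,0.05,6,0],[0,0.05,9,0],[0,0.05,12,0],[0,0.05,14,0],[0,0.05,16,0],[0,0.05,17.5,0],[0,0.05,19,0],[0,0.05,20,0],[0,0.05,20,0],[0,0.05,20,0]]'
python3 -m jog '[[0,0,0,0],[0,0,0,0],[0,0,0,0],[0,0,0,0],[0,0,0,0],[0,0,0,0],[0,0,0,0],[0,0,0,0],[0,0,0,0],[0,0,0,0]]' 1 50
python3 -c "
from h import *
rel((.42,-.1425,.055));o=bot.get_obs();print(o['contact_force'],o['torque'])"
```

```text
t: 5.6
eef_pos: [0.42, -0.1417, 0.0502]
tool_rot: [0.0, 0.918, -0.396, -0.0]
contact_force: [-0.2, -0.7, -0.2]
gripper_width: 0.997
grasp_force: 0.0
t: 6.43
eef_pos: [0.421, -0.1417, 0.0514]
tool_rot: [-0.001, 0.918, -0.396, 0.001]
contact_force: [-0.6, -0.1, 6.7]
gripper_width: 0.727
grasp_force: 52.6
to (0.42, -0.1425, 0.055) tool cm [-0.01  0.12 -0.36]
eef [ 0.421  -0.1417  0.0514] xaz -0.814 tilt z [ 0.002  0.    -1.   ] q [-0.237  0.434  0.511  2.261 -0.419  0.533 -1.785] t 6.43
[-0.59410387 -0.14022992  6.72788435] [ 0.00182426  0.29849586 -0.02431786]
```

```bash

python3 -m jog '[[0,0,-0.02,-0.08],[0,0,-0.05,-0.16],[0,0,-0.07,-0.24],[0,0,-0.09,-0.32],[0,0,-0.11,-0.4],[0,0,-0.14,-0.48],[0,0,-0.16,-0.56],[0,0,-0.18,-0.64],[0,0,-0.21,-0.72],[0,0,-0.23,-0.8],[0,0,-0.23,-0.8]]'
python3 -c "
from h import *
rel((.42,-.1425,.055));o=bot.get_obs();print(o['contact_force'],o['torque'])"
```

```text
t: 7.35
eef_pos: [0.4206, -0.1417, 0.0533]
tool_rot: [0.0, 1.0, -0.006, 0.001]
contact_force: [-0.3, 0.3, -0.3]
gripper_width: 0.726
grasp_force: 54.3
to (0.42, -0.1425, 0.055) tool cm [-0.06  0.08 -0.17]
eef [ 0.4206 -0.1417  0.0533] xaz -0.011 tilt z [ 0.001 -0.    -1.   ] q [-0.063  0.397  0.295  2.25  -0.229  0.519 -1.172] t 7.35
[-0.29524802  0.33049712 -0.33368058] [ 0.00990667  0.00546086 -0.00718503]
```

```bash

python3 -m jog '[[0,0,-0.03,-0.1],[0,0,-0.06,-0.2],[0,0,-0.09,-0.3],[0,0,-0.11,-0.4],[0,0,-0.14,-0.5],[0,0,-0.17,-0.6],[0,0,-0.2,-0.7],[0,0,-0.23,-0.8],[0,0,-0.26,-0.9],[0,0,-0.29,-1.0],[0,0,-0.31,-1.1],[0,0,-0.34,-1.2],[0,0,-0.37,-1.3],[0,0,-0.4,-1.4],[0,0,-0.43,-1.5],[0,0,-0.46,-1.6],[0,0,-0.49,-1.7],[0,0,-0.51,-1.8],[0,0,-0.51,-1.8]]'
python3 -c "
from h import *
rel((.42,-.1425,.055));o=bot.get_obs();print(o['contact_force'],o['torque'])
c=cam('top');X=cloud(c)
m=(X[...,2]>0.085)&(X[...,2]<.12)&(np.hypot(X[...,0]-.42,X[...,1]+.143)<.05);print(np.percentile(X[m][:,2],[10,50,90]))"
```

```text
t: 8.93
eef_pos: [0.4203, -0.1418, 0.058]
tool_rot: [0.0, 0.627, 0.779, 0.0]
contact_force: [0.6, -0.5, -0.4]
gripper_width: 0.726
grasp_force: 54.3
to (0.42, -0.1425, 0.055) tool cm [-0.06 -0.04  0.3 ]
eef [ 0.4203 -0.1418  0.058 ] xaz 1.787 tilt z [ 0.001 -0.    -1.   ] q [ 0.331  0.379 -0.172  2.223  0.122  0.548  0.282] t 8.93
[ 0.56080676 -0.48294145 -0.35927175] [-0.06204522  0.03083352  0.00661618]Traceback (most recent call last):
  File "<string>", line 5, in <module>
    m=(X[...,2]>0.085)&(X[...,2]<.12)&(np.hypot(X[...,0]-.42,X[...,1]+.143)<.05);print(np.percentile(X[m][:,2],[10,50,90]))
                                                                                       ~~~~~~~~~~~~~^^^^^^^^^^^^^^^^^^^^^^
    return _quantile_unchecked(
        a, q, axis, out, overwrite_input, method, keepdims, weights)
    return _ureduce(a,
                    func=_quantile_ureduce_func,
    ...<5 lines>...
                    overwrite_input=overwrite_input,
                    method=method)
    r = func(a, **kwargs)
    result = _quantile(arr,
                       quantiles=q,
    ...<2 lines>...
                       out=out,
                       weights=wgt)
    slices_having_nans = np.isnan(arr[-1, ...])
                                  ~~~^^^^^^^^^
IndexError: index -1 is out of bounds for axis 0 with size 0
```

```bash

python3 -m jog '[[0,0,-0.03,-0.1],[0,0,-0.06,-0.2],[0,0,-0.09,-0.3],[0,0,-0.11,-0.4],[0,0,-0.14,-0.5],[0,0,-0.17,-0.6],[0,0,-0.2,-0.7],[0,0,-0.23,-0.8],[0,0,-0.26,-0.9],[0,0,-0.29,-1.0],[0,0,-0.31,-1.1],[0,0,-0.34,-1.2],[0,0,-0.37,-1.3],[0,0,-0.4,-1.4],[0,0,-0.43,-1.5],[0,0,-0.43,-1.5]]'
python3 -m jog '[[0,0,-0.1,0],[0,0,-0.2,0],[0,0,-0.3,0],[0,0,-0.3,0]]'
python3 -c "
from h import *
rel((.42,-.1425,.055));o=bot.get_obs();print(o['contact_force'],o['torque'])"
```

```text
t: 10.32
eef_pos: [0.42, -0.1418, 0.062]
tool_rot: [-0.0, -0.072, 0.997, -0.0]
contact_force: [0.2, -0.6, -1.5]
gripper_width: 0.724
grasp_force: 54.4
t: 10.65
eef_pos: [0.4203, -0.1416, 0.0652]
tool_rot: [0.0, -0.071, 0.997, -0.0]
contact_force: [0.2, -0.0, -0.6]
gripper_width: 0.724
grasp_force: 54.4
to (0.42, -0.1425, 0.055) tool cm [ 0.04 -0.08  1.02]
eef [ 0.4203 -0.1416  0.0652] xaz -2.999 tilt z [ 0. -0. -1.] q [ 0.649  0.411 -0.546  2.199  0.367  0.618  1.55 ] t 10.65
[ 0.21940938 -0.03445684 -0.58151628] [-0.03122466 -0.02758872  0.01856831]
```

```bash

python3 -m jog '[[0,0,-0.4,0],[0,0,-1,0],[0,0,-1.6,0],[0,0,-2.2,0],[0,0,-2.8,0],[0,0,-3.6,0],[0,0,-4.4,0],[0,0,-5.2,0],[0,0,-6,0],[0,0,-7,0],[0,0,-8,0],[0,0,-9,0],[0,0,-10,0],[0,0,-11,0],[0,0,-12,0],[0,0,-13,0],[0,0,-13.5,0],[0,0,-13.5,0],[0,0,-13.5,0]]'
python3 - <<'E'
from h import *
b=cam('scene');save(b,'s2.png',(200,80,400,260),4*.75);Y=cloud(b)
m=(np.hypot(Y[...,0]-.42,Y[...,1]+.142)<.045)&(Y[...,2]>.04)&(Y[...,2]<.1);P=Y[m];print(len(P),P[:,2].max() if len(P) else 0,np.nanmean(P,0))
rel((.44,0,.2))
E
```

```text
t: 12.23
eef_pos: [0.4201, -0.1417, 0.2001]
tool_rot: [0.0, -0.072, 0.997, -0.0]
contact_force: [-0.7, -0.3, -0.3]
gripper_width: 0.725
grasp_force: 54.4
227 0.08282642723459965 [ 0.41413176 -0.1436871   0.06817929]
to (0.44, 0, 0.2) tool cm [-4.03 13.73 -0.03]
eef [ 0.4199 -0.1416  0.1997] xaz -2.998 tilt z [-0.001  0.    -1.   ] q [ 0.775  0.188 -0.648  2.084  0.143  0.913  1.763] t 12.28
```

View pics/s2.png

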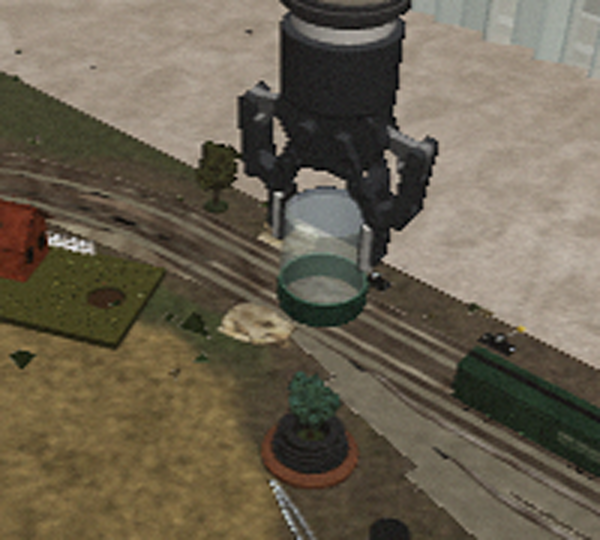

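The cover is clear at about (323,250) in the crop. The tree stands upright in the pot at (313,410). I'll choose the exact set-down spot from the depth.

```bash
python3 - <<'E'
from h import *
b=cam('scene');Y=cloud(b);a=cam('top');X=cloud(a)
d=np.hypot(Y[...,0]-.42,Y[...,1]+.142)
m=(d<.045)&(Y[...,2]>.12)&(Y[...,2]<.2);z=Y[m][:,2];print('rim z',np.percentile(z,[0,1,5]),'ax',Y[m].mean(0))
for cx,cy in[(.435,-.01),(.43,-.01),(.43,0),(.43,-.02),(.435,.01),(.425,.02),(.425,-.03)]:
    for n,C in(('s',Y),('t',X)):
        g=C[np.hypot(C[...,0]-cx,C[...,1]-cy)<.037][:,2]
        print(cx,cy,n,len(g),np.percentile(g,[1,50,99,100]).round(4) if len(g) else '')
rel((.435,-.01,.2),(.435,-.01,.042),(.43,0,.2))
E
```

```text
rim z [0.15903344 0.16061773 0.16307152] ax [ 0.39984631 -0.15524302  0.18054979]
0.435 -0.01 s 407 [-0.0033 -0.0001  0.0069  0.0103]
0.435 -0.01 t 701 [-0.0053  0.0001  0.0067  0.0119]
0.43 -0.01 s 420 [-0.0033 -0.0001  0.0069  0.0103]
0.43 -0.01 t 703 [-0.0053  0.0001  0.0067  0.0119]
0.43 0 s 410 [-0.0032 -0.0002  0.0069  0.0103]
0.43 0 t 701 [-0.0054  0.0001  0.0067  0.0119]
0.43 -0.02 s 423 [-0.0032 -0.0001  0.0069  0.0103]
0.43 -0.02 t 700 [-0.0053  0.      0.0067  0.0119]
0.435 0.01 s 399 [-0.0033 -0.0002  0.0069  0.0103]
0.435 0.01 t 702 [-0.0056  0.0002  0.0067  0.0119]
0.425 0.02 s 400 [-0.0033 -0.0002  0.0069  0.0103]
0.425 0.02 t 711 [-0.0055  0.0001  0.0067  0.0119]
0.425 -0.03 s 439 [-0.0033 -0.0001  0.0051  0.0103]
0.425 -0.03 t 703 [-0.0055 -0.      0.0065  0.0119]
to (0.435, -0.01, 0.2) tool cm [-3.4  12.8  -0.05]
to (0.435, -0.01, 0.042) tool cm [-3.42 12.79 15.75]
to (0.43, 0, 0.2) tool cm [-3.05 13.86 -0.05]
eef [ 0.4197 -0.1415  0.1994] xaz -2.997 tilt z [-0.001  0.    -1.   ] q [ 0.775  0.188 -0.648  2.084  0.143  0.913  1.763] t 12.38
```

```bash
python3 - <<'E'
from h import *
for n in('scene','top'):
    c=cam(n);C=cloud(c)
    m=(abs(C[...,0]-.44)<.06)&(abs(C[...,1]+.01)<.075)&(C[...,2]>.005)
    print(n);print(np.c_[C[m],c['pixels'][m]][:60:2].round(3).tolist())
    for cx,cy in[(.42,-.05),(.425,-.05),(.43,-.055),(.42,.03),(.41,-.03)]:
        g=C[np.hypot(C[...,0]-cx,C[...,1]-cy)<.036][:,2];print(cx,cy,np.percentile(g,[1,50,99,100]).round(4))
E
```

```text
scene
[[0.42, -0.075, 0.308, 80.0, 71.0, 62.0], [0.421, -0.079, 0.309, 47.0, 48.0, 54.0], [0.413, -0.078, 0.309, 122.0, 117.0, 112.0], [0.416, -0.081, 0.31, 71.0, 71.0, 74.0], [0.423, -0.08, 0.307, 51.0, 52.0, 51.0], [0.409, -0.076, 0.308, 88.0, 83.0, 74.0], [0.41, -0.08, 0.309, 129.0, 129.0, 130.0], [0.415, -0.082, 0.308, 138.0, 138.0, 134.0], [0.422, -0.084, 0.306, 61.0, 62.0, 64.0], [0.403, -0.081, 0.31, 46.0, 48.0, 47.0], [0.408, -0.082, 0.309, 106.0, 103.0, 103.0], [0.411, -0.085, 0.308, 132.0, 128.0, 127.0], [0.4, -0.081, 0.309, 48.0, 49.0, 51.0], [0.403, -0.084, 0.309, 60.0, 57.0, 59.0], [0.408, -0.085, 0.307, 68.0, 67.0, 67.0], [0.398, -0.08, 0.307, 23.0, 25.0, 24.0], [0.401, -0.084, 0.308, 41.0, 39.0, 40.0], [0.406, -0.084, 0.306, 49.0, 48.0, 47.0], [0.4, -0.076, 0.303, 80.0, 73.0, 64.0], [0.401, -0.081, 0.304, 43.0, 42.0, 42.0], [0.398, -0.08, 0.303, 26.0, 28.0, 26.0], [0.399, -0.085, 0.304, 38.0, 35.0, 36.0], [0.397, -0.081, 0.302, 31.0, 28.0, 28.0], [0.399, -0.085, 0.302, 35.0, 33.0, 37.0], [0.399, -0.08, 0.298, 24.0, 26.0, 25.0], [0.405, -0.085, 0.298, 33.0, 33.0, 35.0],
[... 1309 characters left out ...]
7, -0.026, 0.013, 188.0, 169.0, 137.0], [0.498, -0.031, 0.01, 151.0, 137.0, 109.0], [0.495, 0.018, 0.01, 190.0, 173.0, 137.0], [0.494, 0.012, 0.017, 197.0, 181.0, 145.0], [0.495, 0.008, 0.008, 179.0, 161.0, 125.0], [0.494, 0.003, 0.013, 167.0, 149.0, 117.0], [0.494, -0.002, 0.015, 164.0, 146.0, 119.0], [0.494, -0.007, 0.015, 177.0, 160.0, 131.0], [0.494, -0.012, 0.015, 189.0, 174.0, 145.0], [0.494, -0.017, 0.019, 200.0, 185.0, 156.0]]
0.42 -0.05 [-4.900e-03  2.000e-04  3.106e-01  3.125e-01]
0.425 -0.05 [-4.900e-03  1.000e-04  3.099e-01  3.116e-01]
0.43 -0.055 [-5.300e-03  2.000e-04  3.103e-01  3.125e-01]
0.42 0.03 [-0.0055 -0.0002  0.0071  0.0095]
0.41 -0.03 [-0.0053 -0.      0.0065  0.0086]
```

```bash

python3 -m jog '[[-0.8,3,0,0],[-1.5,6,0,0],[-2.3,9,0,0],[-3,11.9,0,0],[-3,11.9,2,0],[-3,11.9,5,0],[-3,11.9,8,0],[-3,11.9,10,0],[-3,11.9,12,0],[-3,11.9,13,0],[-3,11.9,14,0],[-3,11.9,14.7,0],[-3,11.9,15.2,0],[-3,11.9,15.4,0],[-3,11.9,15.6,0],[-3,11.9,15.8,0],[-3,11.9,15.9,0],[-3,11.9,15.9,0]]'
python3 -c "
from h import *
rel((.432,-.02,.04));o=bot.get_obs();print(o['contact_force'],o['torque'])"
```

```text
t: 13.98
eef_pos: [0.4329, -0.0196, 0.0412]
tool_rot: [0.0, -0.072, 0.997, -0.0]
contact_force: [0.7, 0.8, -0.7]
gripper_width: 0.721
grasp_force: 54.5
to (0.432, -0.02, 0.04) tool cm [ 0.1  -0.03  0.12]
eef [ 0.4329 -0.0196  0.0412] xaz -2.998 tilt z [ 0. -0. -1.] q [ 0.4    0.458 -0.588  2.23   0.47   0.573  1.172] t 13.98
[ 0.67325231  0.83639303 -0.67384415] [ 0.00980279 -0.00988181  0.00987684]
```

```bash

python3 -m jog '[[0,0,0.03,0],[0,0,0.06,0],[0,0,0.1,0],[0,0,0.1,0]]'; python3 -m jog '[[0,0,0.04,0],[0,0,0.08,0],[0,0,0.08,0]]'; python3 -m jog '[[0,0,0.04,0],[0,0,0.08,0],[0,0,0.08,0]]'
```

```text
t: 14.32
eef_pos: [0.4328, -0.0195, 0.04]
tool_rot: [0.0, -0.072, 0.997, 0.0]
contact_force: [-0.6, 0.2, -1.0]
gripper_width: 0.726
grasp_force: 54.5
t: 14.57
eef_pos: [0.4329, -0.0195, 0.0396]
tool_rot: [0.0, -0.072, 0.997, -0.0]
contact_force: [-2.4, -0.6, 8.7]
gripper_width: 0.724
grasp_force: 55.4
t: 14.82
eef_pos: [0.4329, -0.0194, 0.0396]
tool_rot: [0.0, -0.072, 0.997, -0.001]
contact_force: [-5.6, -0.6, 21.3]
gripper_width: 0.723
grasp_force: 56.7
```

```bash

python3 -m jog '[[0,0,-0.1,0],[0,0,-0.1,0],[0,0,-0.1,0]]'
python3 -m jog '[[0,0,0,0],[0,0,0,0],[0,0,0,0],[0,0,0,0],[0,0,0,0],[0,0,0,0]]' -1
python3 -m jog '[[0,0,-1,0],[0,0,-3,0],[0,0,-6,0],[0,0,-9,0],[0,0,-12,0],[0,0,-15,0],[0,0,-17,0],[0,0,-17,0]]'
python3 - <<'E'
from h import *
for n in('scene','top','wrist'):
    c=cam(n);X=cloud(c)
    m=(X[...,2]>0.073)&(X[...,2]<.088)&(np.hypot(X[...,0]-.432,X[...,1]+.02)<.06);P=X[m]
    print(n,len(P),np.median(P[:,2]),cv2.minEnclosingCircle(P[:,:2].astype(np.float32)))
    A=np.c_[P[:,:2],np.ones(len(P))];print('slope',np.linalg.lstsq(A,P[:,2],rcond=None)[0])
    m=(X[...,2]>0.036)&(X[...,2]<.09)&(np.hypot(X[...,0]-.42,X[...,1]+.142)<.04);P=X[m]
    if len(P): print(' tree',len(P),P[:,2].max(),P.mean(0),cv2.minEnclosingCircle(P[:,:2].astype(np.float32)))
rel((.42,-.142,.2))
E
```

```text
t: 15.07
eef_pos: [0.4331, -0.0194, 0.0397]
tool_rot: [0.0, -0.072, 0.997, -0.0]
contact_force: [-1.5, 0.3, 6.4]
gripper_width: 0.727
grasp_force: 55.2
t: 15.57
eef_pos: [0.4327, -0.0195, 0.0393]
tool_rot: [-0.0, -0.072, 0.997, 0.0]
contact_force: [0.1, -0.4, -0.7]
gripper_width: 1.003
grasp_force: 0.0
t: 16.23
eef_pos: [0.4352, -0.0191, 0.214]
tool_rot: [0.004, -0.072, 0.997, -0.001]
contact_force: [0.3, 0.5, 0.4]
gripper_width: 1.002
grasp_force: 0.0
scene 323 0.0793368743890438 ((0.432372510433197, -0.020177263766527176), 0.031340211629867554)
slope [0.03659016 0.0237081  0.06375667]
 tree 231 0.08228923376889918 [ 0.41437198 -0.14361124  0.06746048] ((0.42173975706100464, -0.14102523028850555), 0.022867700085043907)
top 0 nan ((0.0, 0.0), 0.0)
slope [0. 0. 0.]
 tree 227 0.08223930681384961 [ 0.41977355 -0.14298503  0.0704317 ] ((0.4219188690185547, -0.14338171482086182), 0.02234170399606228)
wrist 4928 0.07957456198956978 ((0.4324962794780731, -0.018101397901773453), 0.031221790239214897)
slope [0.02019495 0.00183318 0.07057474]
 tree 2200 0.08229518417053427 [ 0.41725345 -0.13781235  0.07024438] ((0.4199511706829071, -0.14076942205429077), 0.02325085923075676)
to (0.42, -0.142, 0.2) tool cm [  2.97 -11.93   0.94]
eef [ 0.4323 -0.0197  0.2093] xaz -2.998 tilt z [-0. -0. -1.] q [ 0.604  0.17  -0.76   2.089  0.146  0.934  1.478] t 16.38
  return _methods._mean(a, axis=axis, dtype=dtype,
  ret = ret.dtype.type(ret / rcount)
```

The cover is standing level, with its top at z 0.0795 in both views, and it has been let go. Next I'll look at the planting hole from above with the wrist camera.

```bash

python3 -m jog '[[-0.9,3.4,0,1.4],[-1.8,6.8,0,1.4],[-2.6,10.2,0,1.4],[-3.5,13.6,0,1.4],[-3.5,13.6,0,1.4],[-3.5,13.6,0,1.4],[-3.5,13.6,0,1.4],[-3.5,13.6,0,1.4],[-3.5,13.6,0,1.4],[-3.5,13.6,0,1.4],[-3.5,13.6,0,1.4],[-3.5,13.6,0,1.4],[-3.5,13.6,0,1.4]]'
cat > hole.py <<'E'
from h import *
def hole(c,name=None):
    hsv=cv2.cvtColor(c['pixels'],cv2.COLOR_RGB2HSV); X=cloud(c)
    g=(np.hypot(X[...,0]-.448,X[...,1]-.128)<.028)
    z=X[g][:,2]
    low=(g&(X[...,2]<.0055)).astype(np.uint8); low=cv2.morphologyEx(low,cv2.MORPH_OPEN,np.ones((3,3)))
    brown=(g&(hsv[...,0]<18)).astype(np.uint8); brown=cv2.morphologyEx(brown,cv2.MORPH_CLOSE,np.ones((5,5)))
    for nm,m,zz in(('low',low,.003),('brown',brown,.003)):
        cs=cv2.findContours(m,0,2)[0]
        if not cs: continue
        k=max(cs,key=cv2.contourArea)[:,0]; P=np.array([onplane(c,u,v,zz)[:2] for u,v in k]); e,r=cv2.minEnclosingCircle(P.astype(np.float32))
        print(nm,m.sum(),'circle',np.round(e,4),round(r,4),'lsq',*[np.round(x,4) for x in circ(P)],'px',k.mean(0).round(0),'zmed',np.median(X[m>0][:,2]).round(4))
    print('rim z',np.percentile(z,95))
E
python3 - <<'E'
from hole import *
c=cam('wrist');save(c,'w2.png');hole(c);print('top');hole(cam('top'))
rel((.448,.128,.2),(.4205,-.1417,.2))
E
```

```text
t: 17.47
eef_pos: [0.4468, 0.12, 0.208]
tool_rot: [-0.001, 0.589, 0.808, -0.001]
contact_force: [-0.3, 0.1, 0.3]
gripper_width: 0.998
grasp_force: 0.0
low 959 circle [0.4463 0.1272] 0.0173 lsq [0.4462 0.1281] 0.0159 px [282. 171.] zmed 0.0031
brown 1551 circle [0.446 0.129] 0.023 lsq [0.446  0.1279] 0.0179 px [279. 167.] zmed nan
rim z 0.29298777519494545
top
brown 237 circle [0.5792 0.3478] 0.0314 lsq [0.5795 0.348 ] 0.0193 px [ 87. 118.] zmed nan
rim z 0.6001589647252769
to (0.448, 0.128, 0.2) tool cm [0.72 0.34 0.84]
to (0.4205, -0.1417, 0.2) tool cm [-24.02 -10.73   0.85]
eef [0.4471 0.1201 0.2084] xaz 1.89 tilt z [-0.002 -0.    -1.   ] q [ 0.162  0.209 -0.624  2.034  0.15   0.944 -0.221] t 17.57
```

View pics/w2.png

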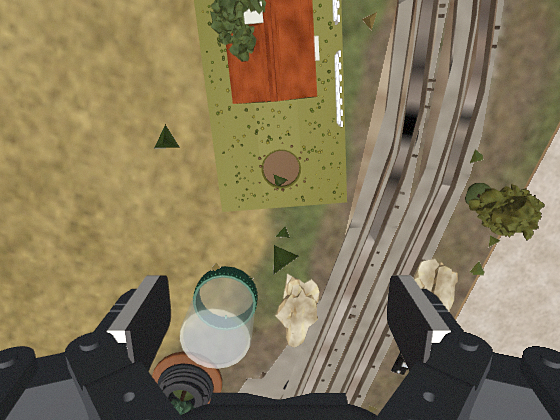

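The wrist view shows the empty hole at (281,168), with the house above it at (272,55). The placed cover is at (218,335). The cover's known position lets me estimate the camera's bias in this pose.

```bash
python3 - <<'E'
from hole import *
for n in('wrist','scene','top'):
    c=cam(n);X=cloud(c)
    m=(X[...,2]>0.074)&(X[...,2]<.088)&(np.hypot(X[...,0]-.432,X[...,1]+.02)<.05);P=X[m]
    print(n,len(P),(np.median(P[:,2]),cv2.minEnclosingCircle(P[:,:2].astype(np.float32))) if len(P) else '')
E
```

```text
wrist 3437 (np.float64(0.07933738188538803), ((0.43324601650238037, -0.017584513872861862), 0.03116285242140293))
scene 314 (np.float64(0.07939868986822823), ((0.43161341547966003, -0.020420817658305168), 0.030786139890551567))
top 547 (np.float64(0.07925063385362363), ((0.4339331388473511, -0.020785078406333923), 0.03142959997057915))
```

```bash

python3 -m jog '[[-3,-1.4,0,0],[-6,-2.7,0,0],[-9,-4,0,0],[-12,-5.4,0,0],[-15,-6.7,0,0],[-18,-8,0,0],[-21,-9.4,0,0],[-24,-10.7,0,0],[-24,-10.7,0,0],[-24,-10.7,0,0]]'
python3 - <<'E'
from hole import *
c=cam('wrist');save(c,'w3.png');hole(c);X=cloud(c)
m=(X[...,2]>0.05)&(X[...,2]<.09)&(np.hypot(X[...,0]-.4205,X[...,1]+.142)<.04);P=X[m]
print('tree',len(P),P[:,2].max(),P.mean(0),cv2.minEnclosingCircle(P[:,:2].astype(np.float32)))
b=(X[...,2]>0.026)&(X[...,2]<.035)&(np.hypot(X[...,0]-.4205,X[...,1]+.142)<.035);print('boss',cv2.minEnclosingCircle(X[b][:,:2].astype(np.float32)))
o,M=tool();Q=(P-o['eef_pos'])@M
for lo in(.05,.055,.06,.065,.07): s=(P[:,2]>lo)&(P[:,2]<lo+.005);print(lo,s.sum(),'toolx',Q[s,0].min().round(4),Q[s,0].max().round(4),'tooly',Q[s,1].min().round(4),Q[s,1].max().round(4))
m=(X[...,2]>0.074)&(X[...,2]<.088)&(np.hypot(X[...,0]-.432,X[...,1]+.02)<.05);P=X[m]
print('cover',len(P),cv2.minEnclosingCircle(P[:,:2].astype(np.float32)))
rel((.4205,-.1417,.04))
E
```

```text
t: 18.55
eef_pos: [0.4199, -0.1429, 0.2092]
tool_rot: [-0.0, 0.589, 0.808, -0.0]
contact_force: [-0.8, 0.9, -0.3]
gripper_width: 1.001
grasp_force: 0.0Traceback (most recent call last):
  File "<stdin>", line 2, in <module>
  File "hole.py", line 13, in hole
    print('rim z',np.percentile(z,95))
                  ~~~~~~~~~~~~~^^^^^^
    return _quantile_unchecked(
        a, q, axis, out, overwrite_input, method, keepdims, weights)
    return _ureduce(a,
                    func=_quantile_ureduce_func,
    ...<5 lines>...
                    overwrite_input=overwrite_input,
                    method=method)
    r = func(a, **kwargs)
    result = _quantile(arr,
                       quantiles=q,
    ...<2 lines>...
                       out=out,
                       weights=wgt)
    slices_having_nans = np.isnan(arr[-1, ...])
                                  ~~~^^^^^^^^^
IndexError: index -1 is out of bounds for axis 0 with size 0
```

View pics/w3.png

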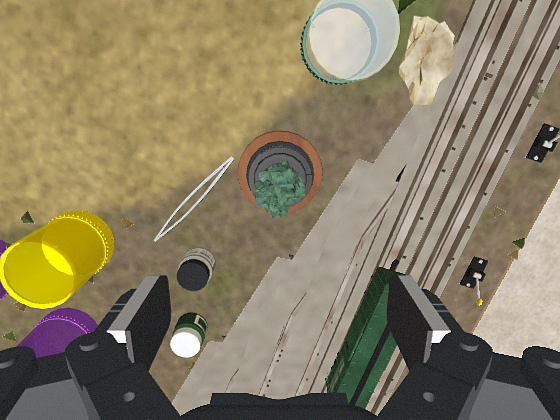

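The tree stands upright in the pot at (279,188), and the tweezers, jars and boxcar haven't moved. Now the crown's extent in tool axes.

```bash
python3 - <<'E'
from hole import *
c=cam('wrist');X=cloud(c)
m=(X[...,2]>0.045)&(X[...,2]<.09)&(np.hypot(X[...,0]-.4205,X[...,1]+.142)<.04);P=X[m]
print('tree',len(P),P[:,2].max(),P.mean(0),cv2.minEnclosingCircle(P[:,:2].astype(np.float32)))
b=(X[...,2]>0.026)&(X[...,2]<.035)&(np.hypot(X[...,0]-.4205,X[...,1]+.142)<.035);print('boss',cv2.minEnclosingCircle(X[b][:,:2].astype(np.float32)))
o,M=tool();Q=(P-o['eef_pos'])@M
for lo in(.045,.05,.055,.06,.065,.07,.075): s=(P[:,2]>lo)&(P[:,2]<lo+.005);print(lo,s.sum(),'toolx',Q[s,0].min().round(4),Q[s,0].max().round(4),'tooly',Q[s,1].min().round(4),Q[s,1].max().round(4))
rel((.4203,-.1417,.04))
E
```

```text
tree 1959 0.08284158246886103 [ 0.41884277 -0.13876494  0.07060577] ((0.419918954372406, -0.14089705049991608), 0.02332136780023575)
boss ((0.42051592469215393, -0.14014387130737305), 0.028240185230970383)
0.045 7 toolx 0.002 0.0116 tooly 0.0118 0.0185
0.05 34 toolx -0.007 0.0204 tooly -0.0193 0.0202
0.055 57 toolx -0.0189 0.0196 tooly -0.02 0.0205
0.06 244 toolx -0.0228 0.0225 tooly -0.0197 0.0196
0.065 454 toolx -0.023 0.0221 tooly -0.0203 0.0152
0.07 610 toolx -0.0195 0.0209 tooly -0.0194 0.0142
0.075 520 toolx -0.0129 0.0196 tooly -0.0099 0.0116
to (0.4203, -0.1417, 0.04) tool cm [-0.11 -0.06 16.93]
eef [ 0.4205 -0.1405  0.2093] xaz 1.887 tilt z [-0.     0.001 -1.   ] q [ 0.575  0.148 -0.426  2.084  0.076  0.924  0.424] t 18.65
```

```bash

python3 -m jog '[[-0.1,-0.05,3,0],[-0.1,-0.05,6,0],[-0.1,-0.05,9,0],[-0.1,-0.05,11.5,0],[-0.1,-0.05,13.5,0],[-0.1,-0.05,15,0],[-0.1,-0.05,16,0],[-0.1,-0.05,16.6,0],[-0.1,-0.05,16.9,0],[-0.1,-0.05,16.9,0]]'
python3 -m jog '[[0,0,0,0],[0,0,0,0],[0,0,0,0],[0,0,0,0],[0,0,0,0],[0,0,0,0],[0,0,0,0],[0,0,0,0],[0,0,0,0],[0,0,0,0],[0,0,0,0],[0,0,0,0]]' 1 25
python3 -c "
from h import *
rel((.4203,-.1417,.04));o=bot.get_obs();print(o['contact_force'],o['torque'])"
```

```text
t: 19.48
eef_pos: [0.4206, -0.1419, 0.0404]
tool_rot: [-0.0, 0.587, 0.81, 0.0]
contact_force: [-0.4, -0.2, -0.3]
gripper_width: 1.003
grasp_force: 0.0
t: 20.48
eef_pos: [0.4208, -0.1426, 0.0411]
tool_rot: [0.001, 0.588, 0.809, 0.0]
contact_force: [-0.8, 0.1, 5.4]
gripper_width: 0.459
grasp_force: 24.4
to (0.4203, -0.1417, 0.04) tool cm [ 0.1  -0.02  0.11]
eef [ 0.4208 -0.1426  0.0411] xaz 1.886 tilt z [ 0.001 -0.001 -1.   ] q [ 0.477  0.43  -0.344  2.219  0.282  0.531  0.233] t 20.48
[-0.75784193  0.05003438  5.41636625] [-0.01155707  0.21469284 -0.08486551]
```

```bash

python3 -m jog '[[0,0,-0.3,0],[0,0,-0.8,0],[0,0,-1.4,0],[0,0,-2,0],[0,0,-3,0],[0,0,-4.5,0],[0,0,-6,0],[0,0,-8,0],[0,0,-10,0],[0,0,-12,0],[0,0,-13,0],[0,0,-13,0],[0,0,-13,0]]'
python3 - <<'E'
from h import *
b=cam('scene');save(b,'s3.png',(240,80,400,240),3.75);w=cam('wrist')
X=cloud(b);o,M=tool()
m=(np.hypot(X[...,0]-.42,X[...,1]+.142)<.045)&(X[...,2]>.1)&(X[...,2]<.2)
P=X[m];print('scene z min',np.percentile(P[:,2],[0,2]))
v,u=np.nonzero(m);lo=P[:,2]<P[:,2].min()+.006;print('foot px',u[lo].mean(),v[lo].mean(),P[lo].mean(0),cv2.minEnclosingCircle(P[lo][:,:2].astype(np.float32)))
rel((.4465,.1275,.17))
E
```

```text
t: 21.57
eef_pos: [0.4203, -0.1425, 0.1706]
tool_rot: [0.001, 0.588, 0.809, 0.0]
contact_force: [-0.6, 0.2, -1.5]
gripper_width: 0.459
grasp_force: 25.2
scene z min [0.14384416 0.14506488]
foot px 305.9516129032258 185.20967741935485 [ 0.41867073 -0.14211726  0.14670025] ((0.42025846242904663, -0.14060425758361816), 0.013088793493807316)
to (0.4465, 0.1275, 0.17) tool cm [24.81 10.93 -0.05]
eef [ 0.4195 -0.1422  0.1695] xaz 1.886 tilt z [-0.002  0.    -1.   ] q [ 0.571  0.205 -0.428  2.126  0.114  0.833  0.389] t 21.67
```

View pics/s3.png

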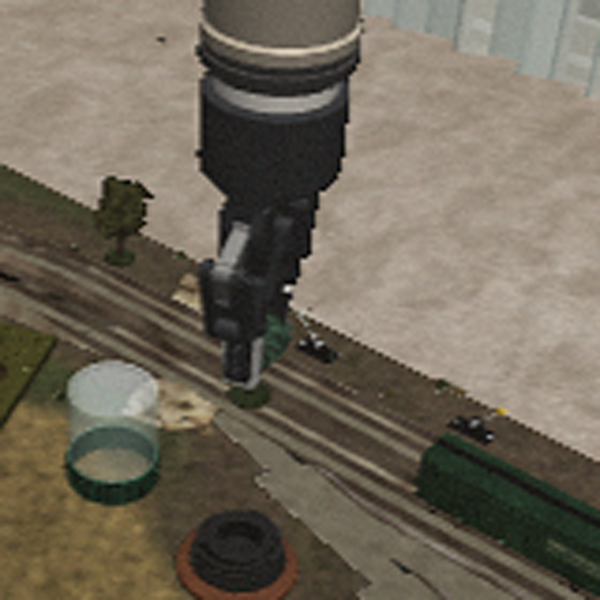

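The tree is held upright with its foot level at (250,395) in the crop. Now I'll carry it over the hole.

```bash

python3 -m jog '[[3,1.3,0,0],[6,2.6,0,0],[9,3.9,0,0],[12,5.3,0,0],[15,6.6,0,0],[18,7.9,0,0],[21,9.2,0,0],[23,10.1,0,0],[24.7,10.8,0,0],[24.7,10.8,2,0],[24.7,10.8,4,0],[24.7,10.8,6,0],[24.7,10.8,8,0],[24.7,10.8,9,0],[24.7,10.8,9,0],[24.7,10.8,9,0]]'
python3 - <<'E'
from h import *
b=cam('scene');save(b,'s4.png',(170,100,330,220),4.5)
X=cloud(b);o,M=tool();e=o['eef_pos'];print(e)
m=(np.hypot(X[...,0]-e[0],X[...,1]-e[1])<.03)&(X[...,2]>.045)&(X[...,2]<.065)
P=X[m];print(P[:,2].min());lo=P[:,2]<P[:,2].min()+.006;print('foot',P[lo].mean(0),cv2.minEnclosingCircle(P[lo][:,:2].astype(np.float32)))
rel((.446,.126,.029))
E
```

```text
t: 23.0
eef_pos: [0.4458, 0.126, 0.0798]
tool_rot: [-0.001, 0.587, 0.809, -0.001]
contact_force: [0.2, 0.6, 0.3]
gripper_width: 0.453
grasp_force: 25.2
[0.44658068 0.12622452 0.08061303]
0.051737503403454954
foot [0.4448883  0.12669704 0.05542414] ((0.4465182423591614, 0.12817665934562683), 0.013261115178465843)
to (0.446, 0.126, 0.029) tool cm [-0.01 -0.06  5.16]
eef [0.4466 0.1262 0.0806] xaz 1.886 tilt z [-0.  0. -1.] q [ 0.041  0.406 -0.535  2.145  0.33   0.669 -0.405] t 23.05
```

View pics/s4.png

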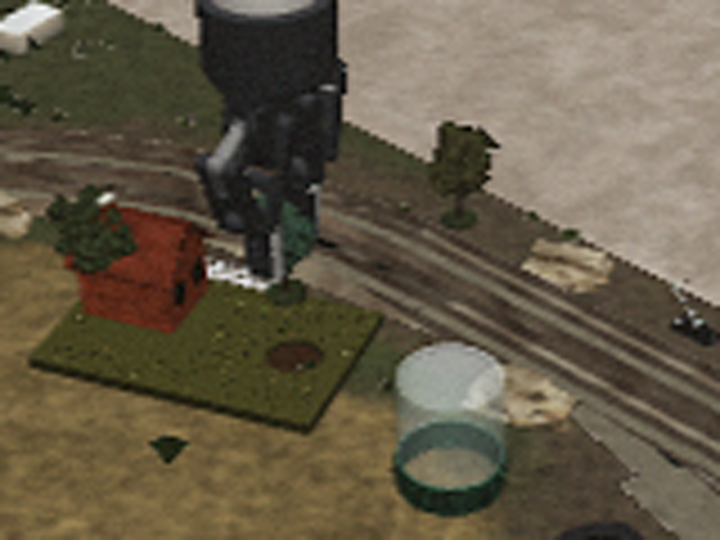

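The foot hangs level above the hole: foot at (288,292), hole at (294,355) in the crop. The scene view and the earlier wrist and top estimates agree within 2 mm, so I'll lower it carefully.

```bash

python3 -m jog '[[-0.05,0,1,0],[-0.05,0,2,0],[-0.05,0,3,0],[-0.05,0,3.6,0],[-0.05,0,4,0],[-0.05,0,4.3,0],[-0.05,0,4.5,0],[-0.05,0,4.6,0],[-0.05,0,4.6,0]]'
python3 -m jog '[[0,0,0.1,0],[0,0,0.2,0],[0,0,0.3,0],[0,0,0.3,0],[0,0,0.3,0]]'; python3 -m jog '[[0,0,0.05,0],[0,0,0.1,0],[0,0,0.15,0],[0,0,0.15,0]]'
```

```text
t: 23.8
eef_pos: [0.4467, 0.1256, 0.0344]
tool_rot: [0.0, 0.587, 0.809, 0.0]
contact_force: [-0.3, 0.2, -0.4]
gripper_width: 0.455
grasp_force: 25.2
t: 24.22
eef_pos: [0.4466, 0.1255, 0.0314]
tool_rot: [0.0, 0.587, 0.809, 0.0]
contact_force: [-0.7, -0.3, 0.0]
gripper_width: 0.453
grasp_force: 25.2
t: 24.55
eef_pos: [0.4466, 0.1255, 0.0298]
tool_rot: [-0.0, 0.587, 0.809, -0.0]
contact_force: [-0.4, 0.5, -0.2]
gripper_width: 0.455
grasp_force: 25.2
```

```bash

python3 -m jog '[[0,0,0.04,0],[0,0,0.08,0],[0,0,0.08,0]]'; python3 -m jog '[[0,0,0.04,0],[0,0,0.07,0],[0,0,0.07,0]]'
```

```text
t: 24.8
eef_pos: [0.4467, 0.1256, 0.0292]
tool_rot: [0.0, 0.587, 0.809, 0.0]
contact_force: [1.0, -0.1, 2.2]
gripper_width: 0.46
grasp_force: 25.3
t: 25.05
eef_pos: [0.4469, 0.1257, 0.029]
tool_rot: [0.0, 0.587, 0.809, 0.0]
contact_force: [-1.9, -1.1, 11.1]
gripper_width: 0.458
grasp_force: 25.7
```

```bash

python3 -m jog '[[0,0,-0.07,0],[0,0,-0.07,0]]'; python3 -m jog '[[0,0,0,0],[0,0,0,0],[0,0,0,0]]' 0; python3 -m jog '[[0,0,0,0],[0,0,0,0],[0,0,0,0],[0,0,0,0]]' -0.6
python3 - <<'E'
from h import *
c=cam('scene');X=cloud(c);e=bot.get_obs()['eef_pos']
m=(np.hypot(X[...,0]-e[0],X[...,1]-e[1])<.024)&(X[...,2]>.03)&(X[...,2]<.075);P=X[m];print(len(P),P[:,2].max(),P.mean(0))
rel((.447,.126,.2))
E
```

```text
t: 25.22
eef_pos: [0.4467, 0.1255, 0.0292]
tool_rot: [0.0, 0.587, 0.809, 0.0]
contact_force: [-0.4, 0.1, 1.8]
gripper_width: 0.453
grasp_force: 25.4
t: 25.47
eef_pos: [0.4465, 0.1254, 0.029]
tool_rot: [-0.0, 0.587, 0.809, -0.0]
contact_force: [-0.1, -0.5, -0.4]
gripper_width: 0.497
grasp_force: 0.0
t: 25.8
eef_pos: [0.4466, 0.1255, 0.0291]
tool_rot: [-0.0, 0.587, 0.809, -0.0]
contact_force: [-0.5, 0.1, 0.8]
gripper_width: 0.801
grasp_force: 0.0
113 0.06956002923632365 [0.44331497 0.1181056  0.05451909]
to (0.447, 0.126, 0.2) tool cm [  0.04   0.05 -17.09]
eef [0.4466 0.1255 0.0291] xaz 1.886 tilt z [-0.  0. -1.] q [-0.016  0.497 -0.471  2.172  0.42   0.559 -0.484] t 25.85
```

Top at 0.0696, as expected for foot at 0.003. Now I'll retreat straight up and check.

```bash

python3 -m jog '[[0,0,-0.5,0],[0,0,-1.5,0],[0,0,-3,0],[0,0,-5,0],[0,0,-8,0],[0,0,-11,0],[0,0,-14,0],[0,0,-17,0],[0,0,-17,0],[0,0,-17,0]]'
python3 - <<'E'
from h import *
ims=[]
for n in('wrist','scene','top'):
    c=cam(n);X=cloud(c)
    for nm,cc,lo,hi in(('tree',(.4468,.1265),.035,.08),('cover',(.4328,-.0195),.074,.09)):
        m=(np.hypot(X[...,0]-cc[0],X[...,1]-cc[1])<.034)&(X[...,2]>lo)&(X[...,2]<hi);P=X[m]
        if len(P): print(n,nm,len(P),'zmax',P[:,2].max().round(4),'mean',P.mean(0).round(4),cv2.minEnclosingCircle(P[:,:2].astype(np.float32)))
    ims.append(c['pixels'])
w=cv2.resize(ims[0][60:360,150:450],(400,400));s=cv2.resize(ims[1][120:260,190:330],(400,400),interpolation=2)
cv2.imwrite('pics/end.png',np.hstack([w,s])[:,:,::-1])
E
```

```text
t: 26.68
eef_pos: [0.4477, 0.1259, 0.2015]
tool_rot: [0.002, 0.588, 0.809, 0.002]
contact_force: [-0.1, 0.1, -0.3]
gripper_width: 0.798
grasp_force: 0.0
wrist tree 1912 zmax 0.0698 mean [0.4449 0.1292 0.0587] ((0.4462246596813202, 0.12687039375305176), 0.023172974586486816)
wrist cover 3157 zmax 0.082 mean [ 0.4359 -0.0145  0.0791] ((0.43297651410102844, -0.017269331961870193), 0.03160557150840759)
scene tree 167 zmax 0.0704 mean [0.4404 0.1231 0.0554] ((0.4433383047580719, 0.12548810243606567), 0.020472902804613113)
scene cover 309 zmax 0.0826 mean [ 0.4299 -0.0221  0.0791] ((0.4315451979637146, -0.021000172942876816), 0.03170132637023926)
top tree 98 zmax 0.0682 mean [0.4506 0.1149 0.0563] ((0.44952115416526794, 0.12055198103189468), 0.019563956186175346)
top cover 548 zmax 0.0874 mean [ 0.4335 -0.0212  0.0795] ((0.4337611794471741, -0.021393686532974243), 0.031085163354873657)
```

View pics/end.png

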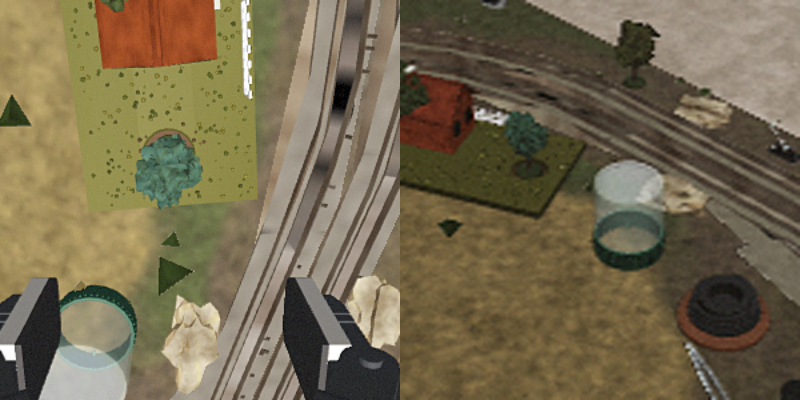

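The left half shows the crown at (168,170) over the hole, with the hole's rim just visible. The right half shows the tree upright in the hole at (525,145) and the cover standing at (628,215). Nothing is in contact, so I'm handing in.

```bash
python3 -c "
from station import bot
print(bot.hand_in())"
```

```text
the job is handed in; nothing more can be done
None
```

The tree stands upright in the planting hole, the cover stands mouth down on open ground, and the job was handed in at about 27 s; the hand-in gave no verdict, and my last camera checks showed both as required.

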